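Roll the canister into its bay and chock it

TASK

Roll the olive-green canister along the cork runner, pushing only on its upper part with the fingertips, until it lies at rest between the two white lines without covering either. Then let go of it and push the cedar tile along the runner behind it, flat on the cork, until the tile's edge sits snug against the canister as a chock, with the canister still between the lines. Lift and tip nothing, and leave the goblin, die, compass, paint pot and counters where they stand.

Things in the scene. Friction and masses are not known exactly. Their poses are not given: they have to be found in the camera images.
- runner: Fixed cork strip on the shelf, 190 (its x) x 420 (its y) mm, 4 mm thick. Origin at the centre of its underside, on the shelf; the canister is to roll along its +y. Position and yaw vary.
- bay (a point): Centre of the bay on top of the cork (4 mm above the shelf), 80 mm along the runner's +y from its centre; axes as the runner's. Two white painted lines cross the runner (along x), inner edges 60 mm either side of this point in y, each 8 mm wide.
- canister: Olive canister lying on the cork, 0.2-0.45 kg: body 90 dia x 112 long; screw cap 78 dia x 18 on its +x end. Origin on its axis, mid-body (no cap), 49 above the shelf; top at 94. x = axis of the cylinder, z up (yellow stripe) at start, turning as it rolls. Starts 85-140 short of the bay (-y side). The cork stops a slow roll within a few mm. Fingertips below 60 above the shelf must not touch it.
- tile_center (a point): Centre (half-way up, 11 mm above the shelf) of the cedar tile, 50 x 50 x 14 mm thick, 30 g, dark ring on top, lying loose on the cork behind (-y of) the canister. Axes parallel to its edges, z up; up to 0.25 rad askew at the start. Lying square and touching the canister, its centre is 58 mm from the canister's axis, measured level.
- goblin: Rust-red clay goblin figure, 45 mm tall on a base 32 mm across, standing loose at the +y end of the runner, beyond the bay. Origin at the centre of its underside. Not to be disturbed.
- die: White bakelite die, 24 mm, loose on the shelf beside the runner. Origin at the centre of its underside. Not to be disturbed.
- compass: Round brass compass, 58 mm across, 16 mm tall, loose on the shelf beside the runner. Origin at the centre of its underside. Not to be disturbed.
- paintpot: Blue paint pot with black cap, 32 mm across, 45 mm tall, loose on the shelf on the robot's side of the runner. Origin at the centre of its underside. Not to be disturbed.
- counters: Pile of round coloured counters, 28 mm across, 24 mm tall, standing as one loose piece on the robot's side of the runner. Origin at the centre of its underside. Not to be disturbed.
Things that resemble listed ones, but are neither listed nor needed, are in the scene too. Of the things that look like the part that bears tile_center, the smallest one is meant.

How it is judged:
By the outcome, as a careful person would: the job done as asked, in the order asked, and still so for the second after the job is handed in, with the robot touching nothing.
It also fails if it takes over 67 s, if anything falls off the work surface, if the arm or the gripper's body presses on something with over 40 N, if the wrist force passes 120 N, or if a joint passes its speed limit or range.

ROBOT

A 6-joint arm with a two-finger parallel gripper is mounted at the origin on the work surface. World frame = base frame: x ahead of the robot, y to its left, z up, the work surface at z = 0. Lengths are in m, angles in rad, forces in N, time in s.
With the tool pointing down it reaches from about 0.35 to 0.775 m from the base axis. Payload 7.3 kg.
Tool frame: the origin (TCP) lies at the very end of the fingers, on their centre line; the grasp point (between the pads) lies robot.pinch_z behind it (robot.pinch_z is the distance from the TCP to the grasp point, in m); y points along the fingers, z is the direction in which the jaws open and shut, and the axes are right-handed (so a half turn about y gives the same grasp; the last joint's range is limited). The gripper opens to 92 mm and grips with 3 to 60 N. Pads are 19 mm wide; open, the fingers measure 130 mm over their backs; the gripper's body (75 mm by 190 mm) begins 47 mm behind the grasp point.
Start: joints at [-1.382, 0.342, 1.524, -0, 1.275, -0.146], TCP at [0.173, -0.496, 0.227] pointing down, gripper open.
Joint ranges: [-2.53, 2.53], [-0.77, 2.02], [0.04, 2.7], [-1, 4.14], [0.28, 2.66], [-3.11, 3.11]. Speed limits (rad/s): [2.57, 2.57, 3.14, 3.14, 3.14, 3.14].

INTERFACE

Orientations are given as [roll, pitch, yaw] about the fixed x, y, z axes, in that order (R = Rz(yaw) Ry(pitch) Rx(roll)).
In Python, from cell import status, viewer, robot gives the robot as it stands. The module is installed in compiled form; this text tells all that it offers.
- The arm moves only by the shell command python3 -m pendant 'ROWS' [FORCE]. ROWS is JSON, a list that holds one entry, the list of rows, each a list of 7 numbers: the shift along the tool's x, y, z in cm, then the turn, a rotation vector about the tool's x, y, z in rad, then the finger opening in cm, from 0 to 9.18. A call has 1 to 20 rows; each row is the pose to reach, as a shift and turn from the pose commanded when the call began, along the tool's axes at that moment; what a row does not reach only later rows make up. A row lasts 1/10 s, in which the tool goes at most 50 mm and 8.59 degrees, less where a joint would pass 70% of its speed; a pose out of reach is approached as far as the arm can. A call with a gripper value outside its range is refused whole. The fingers move at their own pace and stop on an object; FORCE is the grip in N (left out, the last holds). Time passes only in rows, so rows that repeat a pose let the fingers close. It gives the time, the measured TCP pose, the force and the opening at its end, in the units of the state.
- status.observe(): the state, without advancing time (a new reading comes with each control period).
- viewer.read_camera(name): name is "scene" or "top"; returns a dict with "image" (400x640x3 uint8, red, green, blue), "range_z" (400x640 float32, m along the optical axis (not along the pixel's ray), 0 where there is no reading), "fx", "fy", "cx", "cy" (pixels), "distortion" ([k1, k2, p1, p2, k3] as OpenCV has them; the pictures are not rectified), "camera_from_world" (4x4, takes a point from world to camera coordinates). Camera axes: x right, y up, looking along -z (the intrinsics and any distortion apply to the point x, -y, -z); pixel columns grow to the right and rows downward; lengths in m; the calibration is good to about 2 mm. A picture is of the moment at which its call begins.
- robot.hand_in(): hands the job in, once; it reports no verdict.
The state is a dict: "time": time; "qpos": joint angles; "qvel": joint speeds; "joint_efforts": joint torques, N m; "tool_pos": TCP position; "tool_rot": TCP orientation; "contact_force": force on the tool from outside, world axes, zero at the start; "torque": the same for the moment, N m; "opening": finger opening in m.
Only numpy, scipy, OpenCV 4.12 (cv2) and the standard library are available. Lean on these libraries where they do the work, as an engineer would, in place of code of your own. Each camera call takes 0.05 s, during which the arm holds its last target. There are 200 camera calls.

## Working session

There is one attempt and no reset: what is moved stays moved. The work goes in short steps, Python scripts to look and compute and a shell command to move; the robot and the scene stay as the last step left them, time stands still between calls to the robot, and variables do not carry over. Pictures are saved under pics/ and viewed, about 8 in all and at most 12, crops included, and the job is handed in when it is done.

```bash
mkdir -p pics; cat > h.py <<'E'
import numpy as np, cv2
from cell import status, viewer, robot
def cam(n):
    c=viewer.read_camera(n); c['K']=np.array([[c['fx'],0,c['cx']],[0,c['fy'],c['cy']],[0,0,1.]]); c['D']=np.array(c['distortion'],float); c['T']=np.array(c['camera_from_world']); return c
def ray(c,uv):
    p=cv2.undistortPoints(np.array(uv,float).reshape(-1,1,2),c['K'],c['D']).reshape(-1,2)
    d=np.c_[p[:,0],-p[:,1],-np.ones(len(p))]; R=c['T'][:3,:3]; return -R.T@c['T'][:3,3], d@R
def onz(c,uv,z):
    o,d=ray(c,uv); return o+d*((z-o[2])/d[:,2])[:,None]
def pts(c,uv):
    uv=np.array(uv).reshape(-1,2); o,d=ray(c,uv); r=c['range_z'][uv[:,1].astype(int),uv[:,0].astype(int)]; return o+d*r[:,None]
def proj(c,P):
    P=np.atleast_2d(P)@c['T'][:3,:3].T+c['T'][:3,3]; return cv2.projectPoints(P*[1,-1,-1],np.zeros(3),np.zeros(3),c['K'],c['D'])[0].reshape(-1,2)
def save(c,f): cv2.imwrite('pics/'+f,cv2.cvtColor(c['image'],cv2.COLOR_RGB2BGR))
E
python3 - <<'E'
from h import *
for n in('top','scene'):
    c=cam(n); save(c,n+'1.png'); print(n,c['fx'],c['cx'],c['cy'],c['D'],ray(c,[[320,200]]))
s=status.observe(); print({k:np.round(v,3) for k,v in s.items()}, robot.pinch_z)
E
```

```text
top 479.54290454432567 321.698916316806 203.36949095323345 [-0.0288619  0.         0.         0.         0.       ] (array([ 0.3784552 , -0.01355529,  1.15471582]), array([[ 0.18173365,  0.01586784, -0.98325125]]))
scene 376.3615103268869 321.75995447826614 200.88259737197097 [-0.01146359  0.          0.          0.          0.        ] (array([ 1.09329082, -0.17247403,  0.50740885]), array([[-0.74809982,  0.21352057, -0.62831759]]))
{'time': np.float64(0.1), 'qpos': array([-1.382,  0.343,  1.525,  0.   ,  1.275, -0.146]), 'qvel': array([-0.   , -0.002, -0.001, -0.   ,  0.001,  0.001]), 'joint_efforts': array([ 2.000e-03, -4.320e+01, -2.447e+01,  7.200e-02,  5.300e-02,
       -0.000e+00]), 'tool_pos': array([ 0.172, -0.495,  0.226]), 'tool_rot': array([-1.572,  0.   , -2.807]), 'contact_force': array([ 1.374,  0.301, -0.122]), 'torque': array([ 0.024,  0.013, -0.01 ]), 'opening': np.float64(0.091)} 0.0188
```

View pics/top1.png

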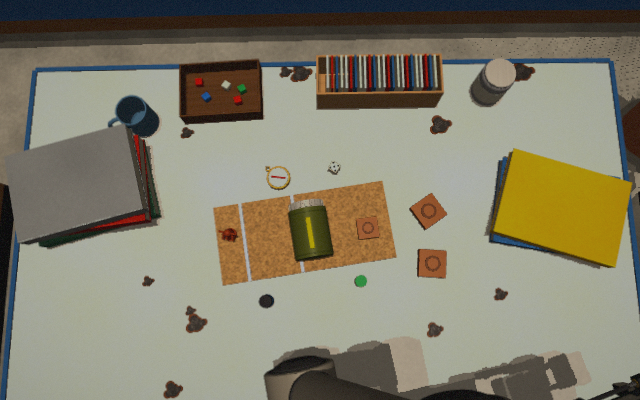

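View pics/scene1.png

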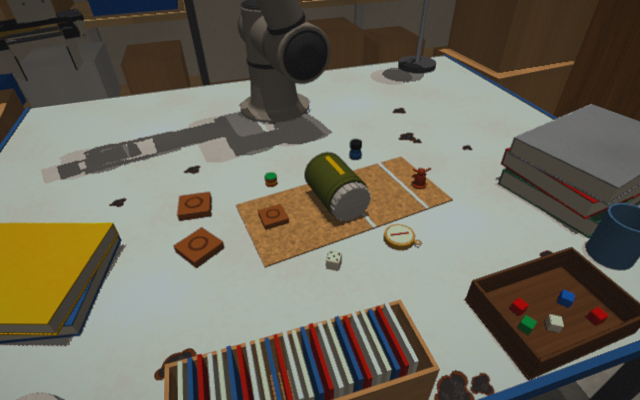

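The top view shows the cork from (215,205) to (395,258), with +y running left to the goblin at (229,235). The canister is at (310,232) with its cap up (+x). Tile look-alikes are (368,228) on the cork and smallest, (428,211) and (432,264). I choose (368,228), and I'll measure next with one close crop.

```bash
cat > meas.py <<'E'
from h import *
def run(c):
    hsv=cv2.cvtColor(c['image'],cv2.COLOR_RGB2HSV); H,S,V=[hsv[...,i].astype(int) for i in range(3)]
    return H,S,V
def big(m,box):
    x0,y0,x1,y1=box; k=np.zeros(m.shape,np.uint8); k[y0:y1,x0:x1]=m[y0:y1,x0:x1]
    k=cv2.morphologyEx(k,cv2.MORPH_OPEN,np.ones((3,3),np.uint8))
    cs=cv2.findContours(k,cv2.RETR_EXTERNAL,cv2.CHAIN_APPROX_NONE)[0]
    return max(cs,key=cv2.contourArea).reshape(-1,2) if cs else None
E
python3 - <<'E'
from meas import *
c=cam('top'); H,S,V=run(c)
for p in [(340,205),(368,220),(240,240),(246,260),(310,250),(300,245),(310,230),(230,235)]: print(p,[int(a[p[1],p[0]]) for a in(H,S,V)], np.round(pts(c,[p])[0],3))
crop=c['image'][165:315,200:455]; cv2.imwrite('pics/crop1.png',cv2.cvtColor(cv2.resize(crop,None,fx=3,fy=3,interpolation=cv2.INTER_CUBIC),cv2.COLOR_RGB2BGR))
E
```

```text
(340, 205) [15, 163, 169] [ 0.578 -0.044  0.004]
(368, 220) [12, 170, 153] [ 0.538 -0.109  0.02 ]
(240, 240) [15, 157, 153] [0.495 0.198 0.009]
(246, 260) [120, 2, 163] [0.447 0.183 0.011]
(310, 250) [28, 140, 89] [0.463 0.027 0.092]
(300, 245) [29, 185, 62] [0.474 0.049 0.089]
(310, 230) [27, 240, 173] [0.507 0.027 0.09 ]
(230, 235) [7, 213, 61] [0.505 0.218 0.033]
```

View pics/crop1.png

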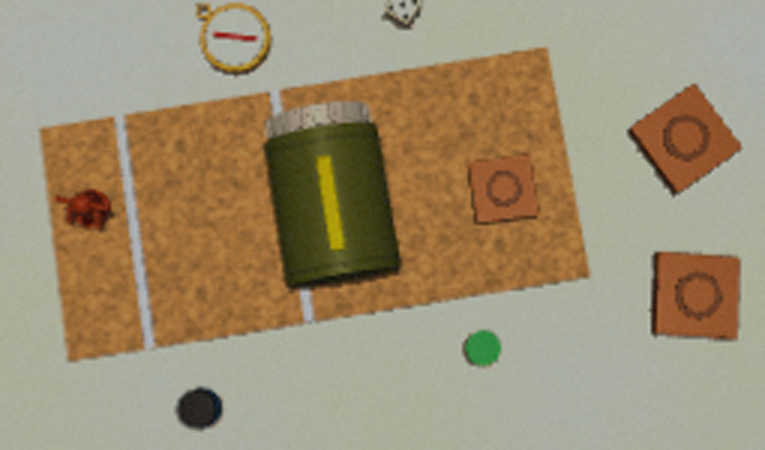

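The crop confirms that the tile at crop (503,188), full image (368,228), is the small one. The two off the cork are larger. The white lines are at crop x≈135 and ≈290.

```bash
cat >> meas.py <<'E'
def can(c,box=(215,175,395,290),R=None):
    H,S,V=run(c)
    g=big(((H>23)&(H<45)&(S>90)).astype(np.uint8),box)
    m=np.zeros(H.shape,np.uint8); cv2.fillPoly(m,[g],1); m=cv2.erode(m,np.ones((3,3)))
    ys,xs=np.nonzero(m); P=pts(c,np.c_[xs,ys]); P=P[(P[:,2]>.055)&(P[:,2]<.11)]; return P
def fit(P,yaw):
    # cylinder r=.045 axis direction free in plane: fit (cx,cy,yaw) with axis z=.049
    from scipy.optimize import least_squares
    m=P.mean(0)[:2]
    def f(q):
        n=np.array([-np.sin(q[1]),np.cos(q[1])]); d=(P[:,:2]-m)@n-q[0]; return np.hypot(d,P[:,2]-.049-q[2])-.045
    q=least_squares(f,[0,yaw,0],loss='soft_l1',f_scale=.002).x
    a=np.array([np.cos(q[1]),np.sin(q[1])]); n=np.array([-a[1],a[0]])
    s=(P[:,:2]-m)@a; lo,hi=np.percentile(s,[.5,99.5])
    return m+n*q[0]+a*(lo+hi)/2, q[1], q[2], hi-lo
def tile(c,box):
    H,S,V=run(c); R,G,B=[c['image'][...,i].astype(float) for i in range(3)]
    return big(((H<=12)&(S>120)&(V>70)).astype(np.uint8),box)
E
python3 - <<'E'
from meas import *
c=cam('top'); H,S,V=run(c)
k=big(((H>5)&(H<23)&(S>100)).astype(np.uint8)|((H>20)&(H<45)&(S>90)),(205,170,405,295))
r=cv2.minAreaRect(onz(c,k,.004)[:,:2].astype(np.float32)*1000); print('runner rect',r)
B=cv2.boxPoints(cv2.minAreaRect(k)); 
w=((S<45)&(V>120)).astype(np.uint8)
for bx in ((235,198,258,285),):
    q=big(w,bx)
P=can(c); print('can',fit(P,0.15),len(P))
H,S,V=run(c); sub=c['image'][228,352:386]; print(sub.tolist()[::3])
print([int(x) for x in H[222,352:386]])
for n,box in(('t',(350,210,385,245)),):
    t=tile(c,box); 
    print(cv2.minAreaRect(onz(c,t,.018)[:,:2].astype(np.float32)*1000), len(t))
# white lines: sample pixels low sat between cork
for y in (230,245,270): 
    xs=[x for x in range(232,262) if S[y,x]<70]; print(y,xs, np.round(onz(c,[[np.mean(xs),y]],.004),4) if xs else 0)
# stripe, neighbors
for n,uv,z in (('pot',(266.5,301),.045),('counters',(361,281),.024),('die',(334,168),.024),('compass',(279,178),.016),('goblin',(229,235),.03)): print(n,np.round(onz(c,[uv],z),3))
c2=cam('scene'); P=can(c2,(290,140,375,225)); print('can scene',fit(P,.15),len(P))
E
```

```text
runner rect ((518.8369140625, 11.017471313476562), (189.44125366210938, 349.12335205078125), 8.571086883544922)
can (array([0.50340539, 0.02805699]), np.float64(0.15879583290898017), np.float64(-5.17413948036613e-05), np.float64(0.10642960502311587)) 1670
[[174, 130, 68], [164, 115, 62], [148, 85, 48], [156, 91, 53], [152, 91, 53], [158, 93, 54], [156, 94, 54], [103, 63, 42], [153, 90, 50], [150, 104, 55], [150, 102, 53], [163, 114, 58]]
[16, 16, 16, 15, 15, 12, 11, 11, 12, 11, 11, 12, 12, 12, 12, 11, 13, 10, 11, 12, 11, 11, 11, 13, 12, 14, 16, 16, 16, 16, 16, 15, 16, 16]
((519.5638427734375, -107.33626556396484), (48.427215576171875, 47.92612838745117), 7.691409111022949) 81
230 [242, 243, 244] [[0.5197 0.1922 0.004 ]]
245 [244, 245, 246] [[0.4833 0.1867 0.004 ]]
270 [247, 248, 249, 250] [[0.4234 0.1773 0.004 ]]
pot [[0.351 0.128 0.045]]
counters [[ 0.395 -0.089  0.024]]
die [[ 0.666 -0.03   0.024]]
compass [[0.645 0.104 0.016]]
goblin [[0.505 0.221 0.03 ]]
can scene (array([0.51058639, 0.02815488]), np.float64(0.15840443816016292), np.float64(0.00016124417461679807), np.float64(0.10169261199953637)) 1304
```

Runner yaw is about 0.15 rad and the bay is at about (0.502, 0.125). The canister sits 96 mm short of it and the tile is 233 mm behind it. All of this agrees with the given sizes, since the line measures 63.5 mm from the bay. Next I'll go behind and above the canister with the jaws along its axis.

```bash
cat > go.py <<'E'
import sys; from h import *
from scipy.spatial.transform import Rotation as Ro
# usage: go.py s lat z [yawoffset]  (runner coords rel bay, mm) -> row in tool cm
YAW=.151; bay=np.array([.5016,.1252]); n=np.array([-np.sin(YAW),np.cos(YAW)]); a=np.array([n[1],-n[0]])
def rel(p): d=np.array(p)[:2]-bay; return np.round([d@n*1000,d@a*1000],1)
if __name__=='__main__':
    s,l,z=[float(v)/1000 for v in sys.argv[1:4]]
    st=status.observe(); R=Ro.from_euler('xyz',st['tool_rot']); p=np.array(st['tool_pos'])
    T=np.r_[bay+s*n+l*a,z]; G=Ro.from_euler('xyz',[-np.pi/2,0,YAW-np.pi/2])
    print('now',rel(p),round(p[2]*1000,1),'t',st['time'],'F',np.round(st['contact_force'],1)); print('row',np.round(R.inv().apply(T-p)*100,2),np.round((R.inv()*G).as_rotvec(),3))
E
python3 go.py -168 -12.7 140
```

```text
now [-564.3 -418.7] 226.4 t 0.25 F [ 0.   0.9 -0.5]
row [-47.16   8.67 -31.54] [ 0.000e+00 -1.387e+00 -1.000e-03]
```

```bash
r='[-47.2,8.7,-31.5,0,-1.387,0,5]'; python3 -m pendant '[[[-47.2,8.7,-31.5,0,-1.387,0,5],[-47.2,8.7,-31.5,0,-1.387,0,5],[-47.2,8.7,-31.5,0,-1.387,0,5],[-47.2,8.7,-31.5,0,-1.387,0,5],[-47.2,8.7,-31.5,0,-1.387,0,5],[-47.2,8.7,-31.5,0,-1.387,0,5],[-47.2,8.7,-31.5,0,-1.387,0,5],[-47.2,8.7,-31.5,0,-1.387,0,5],[-47.2,8.7,-31.5,0,-1.387,0,5],[-47.2,8.7,-31.5,0,-1.387,0,5],[-47.2,8.7,-31.5,0,-1.387,0,5],[-47.2,8.7,-31.5,0,-1.387,0,5],[-47.2,8.7,-31.5,0,-1.387,0,5],[-47.2,8.7,-31.5,0,-1.387,0,5],[-47.2,8.7,-31.5,0,-1.387,0,5],[-47.2,8.7,-31.5,0,-1.387,0,5]]]'; python3 go.py -168 -12.7 67; python3 - <<'E'
from h import *
c=cam('scene'); im=c['image'][90:290,200:480]; cv2.imwrite('pics/s2.png',cv2.cvtColor(cv2.resize(im,None,fx=2.5,fy=2.5),cv2.COLOR_RGB2BGR))
E
```

```text
time: 1.85
tool_pos: [0.5144, -0.0444, 0.14]
tool_rot: [-1.571, -0.0, -1.422]
contact_force: [0.6, -0.2, -0.1]
opening: 0.0502
now [-169.6  -12.9] 140.0 t 1.85 F [ 0.6 -0.2 -0.1]
row [-0.16  7.3   0.01] [-0.    -0.002  0.   ]
```

View pics/s2.png

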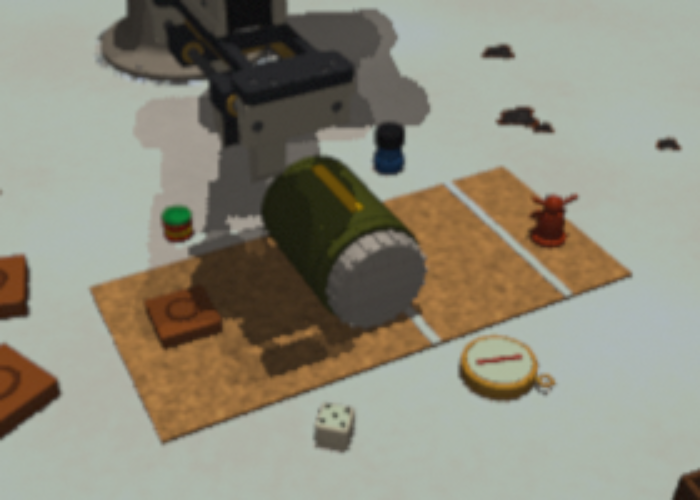

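The scene crop shows the gripper above and behind the canister at about crop (290,110), with the tile at (183,315) untouched. I'll check that the fingers project where expected before descending.

```bash
python3 - <<'E'
from go import *
c=cam('scene'); st=status.observe(); R=Ro.from_euler('xyz',st['tool_rot']); p=np.array(st['tool_pos'])
for o in ([0,0,0],[0,0,.035],[0,0,-.035],[0,-.066,0.095],[0,-.066,-.095]): print(o,(proj(c,p+R.apply(o))-[200,90])*2.5)
E
```

```text
[0, 0, 0] [[248.92442741 159.0847689 ]]
[0, 0, 0.035] [[268.17880646 182.53987885]]
[0, 0, -0.035] [[231.00259472 137.25401279]]
[0, -0.066, 0.095] [[303.13717828 140.70359831]]
[0, -0.066, -0.095] [[195.84823799  25.86005853]]
```

```bash
python3 -m pendant '[[[-0.1,4,0,0,0,0,5],[-0.1,7.3,0,0,0,0,5],[-0.1,7.3,0,0,0,0,5],[-0.5,7.3,0,0,0,0,5],[-1,7.3,0,0,0,0,5],[-1.4,7.3,0,0,0,0,5],[-1.8,7.3,0,0,0,0,5],[-2.1,7.3,0,0,0,0,5],[-2.4,7.3,0,0,0,0,5],[-2.7,7.3,0,0,0,0,5],[-3,7.3,0,0,0,0,5],[-3.3,7.3,0,0,0,0,5],[-3.6,7.3,0,0,0,0,5],[-3.9,7.3,0,0,0,0,5],[-4.2,7.3,0,0,0,0,5],[-4.5,7.3,0,0,0,0,5],[-4.5,7.3,0,0,0,0,5]]]'; python3 go.py -55 -12.7 67; cat > look.py <<'E'
from meas import *; from go import rel,YAW
import sys
cs=cam('scene'); p,y,dz,L=fit(can(cs,(280,130,400,230)),YAW); print('can scene',rel(p),round(y-YAW,3),round(dz,4),round(L,3))
c=cam('top'); p,y,dz,L=fit(can(c,(215,175,395,290)),YAW); print('can top',rel(p),round(y-YAW,3),round(dz,4),round(L,3))
if len(sys.argv)>1:
    im=np.vstack([i[0][i[1]:i[1]+200,i[2]:i[2]+280] for i in ((cs['image'],90,200),(c['image'],130,180))])
    cv2.imwrite('pics/'+sys.argv[1],cv2.cvtColor(cv2.resize(im,None,fx=1.5,fy=1.5),cv2.COLOR_RGB2BGR))
E
python3 look.py l3.png
```

```text
time: 3.65
tool_pos: [0.5104, -0.0056, 0.0744]
tool_rot: [-1.565, -0.013, -1.417]
contact_force: [-20.0, -31.7, 61.8]
opening: 0.05
now [-130.6  -11. ] 74.4 t 3.65 F [-20.  -31.7  61.8]
row [-7.57  0.63 -0.15] [-0.006  0.003  0.013]
can scene [-86.4  -1.4] 0.009 -0.0002 0.095
can top [-86.2 -24.8] 0.012 -0.0 0.038
```

View pics/l3.png

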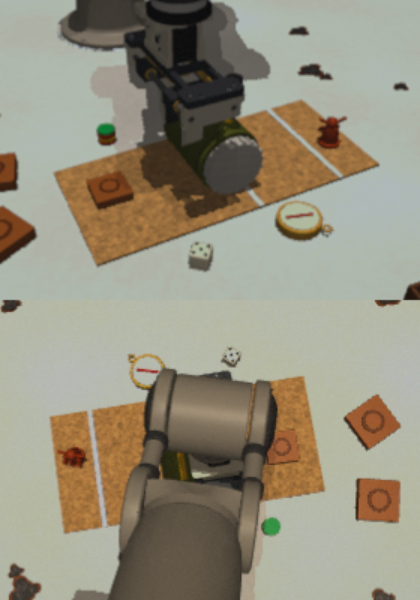

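The push is wedging. The fingertips stick to the canister, the force is 62 N upward, and it has rolled only 10 mm. The friction is high, so I'll back off along the surface normal and have the fingertips follow the surface as it rolls, in short strokes with light pressure.

```bash
python3 -m pendant '[[[0.6,-0.7,0,0,0,0,5],[1.2,-1.4,0,0,0,0,5],[1.8,-2.2,0,0,0,0,5],[2.5,-4.5,0,0,0,0,5],[2.5,-6,0,0,0,0,5],[2.5,-6,0,0,0,0,5]]]'; python3 look.py; python3 - <<'E'
import numpy as np
from go import *
st=status.observe(); print(rel(st['tool_pos']),st['tool_pos'][2])
E
```

```text
time: 4.35
tool_pos: [0.513, -0.0236, 0.1282]
tool_rot: [-1.568, -0.001, -1.42]
contact_force: [0.3, 0.6, 0.5]
opening: 0.0501
can scene [-85.5  -5.1] 0.006 0.0 0.101
can top [-84.5 -29.1] 0.006 -0.0002 0.07
[-148.2  -12.5] 0.12614446757007938
```

```bash
cat > cyc.py <<'E'
import sys; import numpy as np
# c0 phi0(deg) total press step  toolS toolZ (commanded, mm)
c0,ph,tot,pr,st,S,Z=map(float,sys.argv[1:]); ph=np.radians(ph); R=45.
def pose(d,r):
    a=ph+d/R
    if a<=0: return c0+d+r*np.sin(a)-9.5, 49+r*np.cos(a)
    d0=-ph*R; return c0+d0+2*(d-d0)-9.5, 49+r
def row(s,z,t): print(t,round(-(s-S)/10,2),round((Z-z)/10,2))
row(*pose(0,R+15),'above'); row(*pose(0,R),'touch')
for d in np.arange(0,tot+.1,st): row(*pose(d,R-pr),'d%g'%d)
s,z=pose(tot,R); row(s,z+25,'off')
E
python3 cyc.py -85 -42 44 1.5 4 -149 126.5
```

```text
above -1.44 3.29
touch -2.44 4.41
d0 -2.54 4.52
d4 -3.24 4.27
d8 -3.96 4.05
d12 -4.69 3.86
d16 -5.45 3.71
d20 -6.21 3.58
d24 -6.99 3.49
d28 -7.77 3.43
d32 -8.55 3.4
d36 -9.35 3.4
d40 -10.15 3.4
d44 -10.95 3.4
off -10.95 0.75
```

```bash
python3 -m pendant '[[[-1.4,3,0,0,0,0,5],[-2.2,4.2,0,0,0,0,5],[-2.5,4.5,0,0,0,0,5],[-2.55,4.55,0,0,0,0,5],[-3.25,4.3,0,0,0,0,5],[-3.95,4.05,0,0,0,0,5],[-4.7,3.85,0,0,0,0,5],[-5.45,3.7,0,0,0,0,5]]]'; python3 go.py 0 0 100; python3 look.py
```

```text
time: 5.25
tool_pos: [0.5022, 0.03, 0.09]
tool_rot: [-1.574, -0.001, -1.419]
contact_force: [-7.4, -4.4, 15.6]
opening: 0.0501
now [-94.2 -13.7] 90.0 t 5.25 F [-7.4 -4.4 15.6]
row [-9.42 -1.01  1.37] [0.003 0.001 0.001]
can scene [-68.4  -5.3] 0.009 0.0001 0.102
can top [-68.7 -35.3] 0.024 0.002 0.05
```

It rolls as planned, 16.5 mm for 16 commanded, at 16 N. I'll continue the stroke, then lift off.

```bash
python3 -m pendant '[[[-0.75,-0.1,0,0,0,0,5],[-1.55,-0.2,0,0,0,0,5],[-2.3,-0.27,0,0,0,0,5],[-3.1,-0.3,0,0,0,0,5],[-3.9,-0.3,0,0,0,0,5],[-4.7,-0.3,0,0,0,0,5],[-5.3,-0.3,0,0,0,0,5],[-5.3,-0.3,0,0,0,0,5],[-5.3,-1.5,0,0,0,0,5],[-5.3,-3.5,0,0,0,0,5],[-5.3,-3.5,0,0,0,0,5]]]'; python3 go.py 0 0 100; python3 look.py
```

```text
time: 6.45
tool_pos: [0.4968, 0.083, 0.126]
tool_rot: [-1.568, -0.0, -1.419]
contact_force: [-0.1, -0.2, -0.3]
opening: 0.0504
now [-41.  -11.1] 126.0 t 6.45 F [-0.1 -0.2 -0.3]
row [-4.1   2.6   1.11] [-0.003  0.     0.   ]
can scene [-39.5  -6.5] 0.007 0.0001 0.102
can top [-79.8 -63.3] 0.0 -0.0254 0.0
```

```bash
python3 cyc.py -39.5 -42 38 1.5 4 -41 126
```

```text
above 4.81 3.24
touch 3.81 4.36
d0 3.71 4.47
d4 3.01 4.22
d8 2.29 4.0
d12 1.56 3.81
d16 0.8 3.66
d20 0.04 3.53
d24 -0.74 3.44
d28 -1.52 3.38
d32 -2.3 3.35
d36 -3.1 3.35
off -3.5 0.7
```

```bash
python3 -m pendant '[[[4.8,0,0,0,0,0,5],[4.8,3,0,0,0,0,5],[4.05,4.1,0,0,0,0,5],[3.75,4.45,0,0,0,0,5],[3.7,4.5,0,0,0,0,5],[3,4.25,0,0,0,0,5],[2.3,4,0,0,0,0,5],[1.55,3.8,0,0,0,0,5],[0.8,3.65,0,0,0,0,5],[0.05,3.53,0,0,0,0,5],[-0.75,3.43,0,0,0,0,5],[-1.5,3.38,0,0,0,0,5]]]'; python3 go.py 0 0 100; python3 look.py
```

```text
time: 7.75
tool_pos: [0.4922, 0.0987, 0.0926]
tool_rot: [-1.572, -0.001, -1.418]
contact_force: [-8.1, -4.0, 23.5]
opening: 0.05
now [-24.8 -13.3] 92.6 t 7.75 F [-8.1 -4.  23.5]
row [-2.48 -0.74  1.34] [0.001 0.002 0.001]
can scene [-8.2 -6.4] 0.006 -0.0001 0.103
can top [  8.3 -64.5] -0.0 -0.0125 0.0
```

```bash
python3 -m pendant '[[[-0.7,-0.03,0,0,0,0,5],[-1.2,-0.03,0,0,0,0,5],[-1.2,-0.03,0,0,0,0,5],[-1.2,-1.5,0,0,0,0,4],[-1.2,-4,0,0,0,0,2],[4,-5,0,0,0,0,1.5],[9,-5,0,0,0,0,1.5],[14,-5,0,0,0,0,1.5],[19,-5,0,0,0,0,1.5],[24,-5,0,0,0,0,1.5],[26,-5,0,0,0,0,1.5],[26,-5,0,0,0,0,1.5]]]'; python3 go.py -279 -15 90; python3 look.py l4.png; python3 - <<'E'
from meas import *; from go import rel
c=cam('scene'); print(c['image'][200:230:4,255:295:6].tolist()[3]); 
t=tile(c,(250,195,300,235)); r=cv2.minAreaRect(onz(c,t,.018)[:,:2].astype(np.float32)*1000); print(r,rel(np.array(r[0])/1000))
E
```

```text
time: 9.05
tool_pos: [0.5326, -0.1611, 0.1401]
tool_rot: [-1.572, 0.0, -1.422]
contact_force: [-0.2, 0.4, -0.3]
opening: 0.015
now [-287.7  -12.4] 140.1 t 9.05 F [-0.2  0.4 -0.3]
row [-0.87  5.01 -0.26] [ 0.001 -0.003 -0.   ]
can scene [-1.  -8.4] 0.007 0.0001 0.105
can top [ -0.1 -13.8] 0.004 0.0 0.107
[[92, 67, 40], [54, 32, 19], [40, 24, 14], [72, 40, 18], [53, 30, 16], [78, 53, 32], [145, 106, 59]]
((537.095703125, -91.24382781982422), (13.738497734069824, 14.745019912719727), 77.23539733886719) [-219.3    2.5]
```

View pics/l4.png

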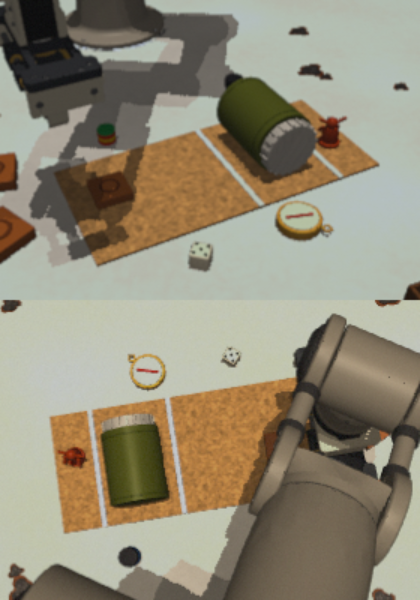

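The canister is at rest 0.5–1 mm from the bay centre, clear of both lines (lines at crop x≈97 and 175, body 104–167). The side items haven't moved. Next I'll lower behind the tile and push it.

```bash
python3 -m pendant '[[[0,5,-0.3,0,0,0,1.5],[0,10,-0.3,0,0,0,1.5],[0,12,-0.3,0,0,0,1.5],[0,12.9,-0.3,0,0,0,1.5],[0,12.9,-0.3,0,0,0,1.5]]]'; python3 go.py -92 -16 10
```

```text
time: 9.7
tool_pos: [0.5292, -0.1583, 0.0113]
tool_rot: [-1.572, 0.001, -1.418]
contact_force: [0.6, -0.1, 0.6]
opening: 0.0151
now [-284.4  -15.3] 11.3 t 9.7 F [ 0.6 -0.1  0.6]
row [-19.24   0.15  -0.03] [ 0.002  0.002 -0.001]
```

```bash
python3 -m pendant '[[[-1,0.1,0,0,0,0,1.5],[-2,0.1,0,0,0,0,1.5],[-3,0.1,0,0,0,0,1.5],[-4,0.1,0,0,0,0,1.5],[-5,0.1,0,0,0,0,1.5],[-6,0.1,0,0,0,0,1.5],[-7,0.1,0,0,0,0,1.5],[-8,0.1,0,0,0,0,1.5],[-9,0.1,0,0,0,0,1.5],[-10,0.1,0,0,0,0,1.5],[-11,0.1,0,0,0,0,1.5],[-12,0.1,0,0,0,0,1.5],[-13,0.1,0,0,0,0,1.5],[-14,0.1,0,0,0,0,1.5],[-15,0.1,0,0,0,0,1.5],[-16,0.1,0,0,0,0,1.5],[-16.5,0.1,0,0,0,0,1.5],[-17,0.1,0,0,0,0,1.5],[-17,0.1,0,0,0,0,1.5]]]'; python3 go.py -92 -16 10;  python3 look.py l5.png
```

```text
time: 11.6
tool_pos: [0.5039, 0.0087, 0.0109]
tool_rot: [-1.571, -0.0, -1.419]
contact_force: [-0.2, -0.4, -0.4]
opening: 0.0147
now [-115.5  -15.3] 10.9 t 11.6 F [-0.2 -0.4 -0.4]
row [-2.35  0.09 -0.07] [0.    0.001 0.   ]
can scene [-1.  -8.4] 0.008 0.0001 0.106
can top [ -0.3 -12.5] -0.0 0.0 0.106
```

View pics/l5.png

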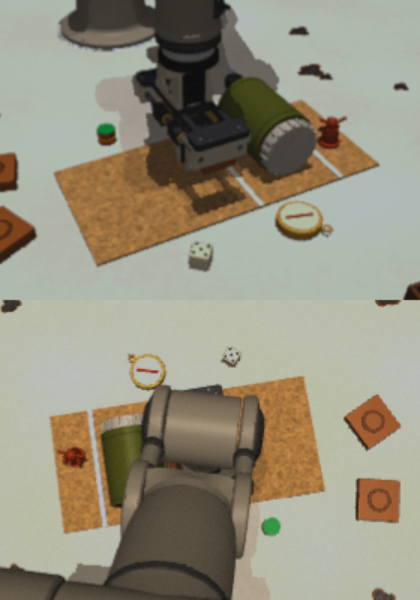

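The picture shows the canister still in the bay, with the tile edge hidden under the gripper at about crop (225,165). About 20 mm is left, so I'll creep in.

```bash
python3 -m pendant '[[[-0.4,0,0,0,0,0,1.5],[-0.8,0,0,0,0,0,1.5],[-1.1,0,0,0,0,0,1.5],[-1.4,0,0,0,0,0,1.5],[-1.6,0,0,0,0,0,1.5],[-1.8,0,0,0,0,0,1.5],[-1.9,0,0,0,0,0,1.5],[-2,0,0,0,0,0,1.5],[-2,0,0,0,0,0,1.5]]]'; python3 go.py -92 -16 10;  python3 look.py; python3 -m pendant '[[[-0.1,0,0,0,0,0,1.5],[-0.2,0,0,0,0,0,1.5],[-0.2,0,0,0,0,0,1.5]]]';python3 look.py
```

```text
time: 12.6
tool_pos: [0.5009, 0.028, 0.0109]
tool_rot: [-1.571, -0.0, -1.42]
contact_force: [-0.2, 0.5, -0.6]
opening: 0.015
now [-95.9 -15.3] 10.9 t 12.6 F [-0.2  0.5 -0.6]
row [-0.39  0.09 -0.07] [0. 0. 0.]
can scene [-1.1 -8. ] 0.006 0.0001 0.105
can top [-0.6 11.8] 0.019 0.0004 0.057
time: 13.0
tool_pos: [0.5006, 0.03, 0.0109]
tool_rot: [-1.571, -0.0, -1.42]
contact_force: [0.9, -0.1, 0.7]
opening: 0.0153
can scene [ 1.3 -8.5] 0.004 0.0001 0.105
can top [ 1.8 11.8] -0.015 0.0003 0.055
```

The canister advanced 2.3 mm, so the tile is touching it. I'll back the fingers straight off and look from the top.

```bash
python3 -m pendant '[[[0.5,0,0,0,0,0,1.5],[2,0,0,0,0,0,1.5],[5,0,0,0,0,0,1.5],[10,0,0,0,0,0,1.5],[15,0,0,0,0,0,1.5],[19,0,0,0,0,0,1.5],[19,0,0,0,0,0,1.5],[19,-5,0,0,0,0,1.5],[22,-9,0,0,0,0,1.5],[22,-9,0,0,0,0,1.5]]]'; python3 look.py;python3 go.py -90 -16 10; python3 - <<'E'
from meas import *; from go import rel,bay,n,a
ims=[]
for nm in('top','scene'):
    c=cam(nm); u=proj(c,np.r_[bay-.03*n,.01])[0].astype(int); im=c['image'][u[1]-45:u[1]+45,u[0]-60:u[0]+60]; ims.append(cv2.resize(im,None,fx=5,fy=5)[:, :600]); 
    if nm=='top':
        u=proj(c,np.r_[bay-.058*n-.016*a,.018])[0].astype(int); print(u); t=tile(c,(u[0]-19,u[1]-19,u[0]+19,u[1]+19)); r=cv2.minAreaRect(onz(c,t,.018)[:,:2].astype(np.float32)*1000); print(r,rel(np.array(r[0])/1000))
cv2.imwrite('pics/l6.png',cv2.cvtColor(cv2.resize(np.vstack(ims),None,fx=.66,fy=.66),cv2.COLOR_RGB2BGR))
E
```

```text
time: 14.1
tool_pos: [0.5371, -0.1921, 0.1065]
tool_rot: [-1.561, -0.008, -1.422]
contact_force: [0.6, -0.3, 0.4]
opening: 0.0152
can scene [ 1.8 -8.4] 0.005 0.0001 0.106
can top [  2.7 -13.9] 0.008 -0.0 0.108
now [-314.9  -15.4] 101.6 t 14.2 F [ 0.3  0.7 -0.7]
row [-22.5    9.14  -0.1 ] [-0.001 -0.001  0.001]
[294 239]
((491.9939270019531, 61.789066314697266), (49.480342864990234, 40.68260192871094), 6.086283206939697) [-61.2 -19. ]
```

View pics/l6.png

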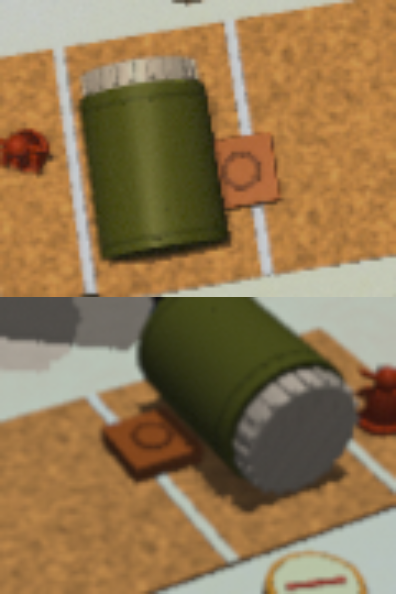

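The chock is nearly there: the tile is flat behind the canister. The estimated axis distance is about 59.5 mm against 58, and the tile looks 2–3° askew. The canister probably coasted about 1 mm ahead, so I'll push again very slowly.

```bash
python3 -m pendant '[[[-3,4,0,0,0,0,1.5],[-3,9,0,0,0,0,1.5],[-3,9,0,0,0,0,1.5],[-7,9,0,0,0,0,1.5],[-11,9,0,0,0,0,1.5],[-15,9,0,0,0,0,1.5],[-18,9,0,0,0,0,1.5],[-20,9,0,0,0,0,1.5],[-21,9,0,0,0,0,1.5],[-21.4,9,0,0,0,0,1.5],[-21.6,9,0,0,0,0,1.5],[-21.8,9,0,0,0,0,1.5],[-21.9,9,0,0,0,0,1.5],[-21.95,9,0,0,0,0,1.5],[-22,9,0,0,0,0,1.5],[-22,9,0,0,0,0,1.5]]]'; python3 go.py -90 -16 10; python3 look.py; python3 -m pendant '[[[-0.03,0,0,0,0,0,1.5],[-0.06,0,0,0,0,0,1.5],[-0.09,0,0,0,0,0,1.5],[-0.12,0,0,0,0,0,1.5],[-0.15,0,0,0,0,0,1.5],[-0.18,0,0,0,0,0,1.5],[-0.2,0,0,0,0,0,1.5],[-0.22,0,0,0,0,0,1.5],[-0.24,0,0,0,0,0,1.5],[-0.24,0,0,0,0,0,1.5],[-0.24,0,0,0,0,0,1.5]]]'; python3 look.py
```

```text
time: 15.9
tool_pos: [0.5007, 0.0297, 0.0109]
tool_rot: [-1.571, -0.0, -1.42]
contact_force: [0.1, 0.5, 0.8]
opening: 0.0146
now [-94.3 -15.2] 10.9 t 15.9 F [0.1 0.5 0.8]
row [-0.43  0.09 -0.08] [-0. -0.  0.]
can scene [ 1.9 -8.7] 0.005 0.0001 0.105
can top [ 2.5 11.6] 0.009 0.0001 0.057
time: 17.1
tool_pos: [0.5003, 0.0323, 0.0109]
tool_rot: [-1.571, -0.0, -1.42]
contact_force: [0.2, -0.5, 0.4]
opening: 0.0147
can scene [ 2.1 -8. ] 0.007 0.0001 0.105
can top [ 3.2 12.7] 0.001 0.0 0.054
```

```bash
python3 -m pendant '[[[-0.02,0,0,0,0,0,1.5],[-0.04,0,0,0,0,0,1.5],[-0.06,0,0,0,0,0,1.5],[-0.06,0,0,0,0,0,1.5]]]'|grep force; python3 look.py;  python3 -m pendant '[[[-0.02,0,0,0,0,0,1.5],[-0.04,0,0,0,0,0,1.5],[-0.06,0,0,0,0,0,1.5],[-0.06,0,0,0,0,0,1.5]]]'|grep force; python3 look.py
```

```text
contact_force: [0.4, -0.3, 0.3]
can scene [ 3.  -8.7] 0.006 0.0001 0.105
can top [ 3.9 14. ] 0.011 0.0001 0.051
contact_force: [-1.0, -0.5, -0.4]
can scene [ 3.3 -7.8] 0.002 0.0001 0.105
can top [ 3.8 12.9] 0.003 0.0005 0.054
```

The canister now follows the tile quasi-statically (2.1 → 3.0 → 3.3 mm), so the two are in contact. I'll withdraw gently and verify.

```bash
python3 -m pendant '[[[0.05,0,0,0,0,0,1.5],[0.15,0,0,0,0,0,1.5],[0.5,0,0,0,0,0,1.5],[2,0,0,0,0,0,1.5],[5,0,0,0,0,0,1.5],[10,0,0,0,0,0,1.5],[15,0,0,0,0,0,1.5],[19,0,0,0,0,0,1.5],[19,0,0,0,0,0,1.5],[19,-5,0,0,0,0,1.5],[22,-9,0,0,0,0,1.5],[22,-13,0,0,0,0,1.5],[22,-13,0,0,0,0,1.5]]]'|grep time; python3 look.py; python3 - <<'E'
from meas import *; from go import rel,bay,n,a
c=cam('top'); u=proj(c,np.r_[bay-.058*n-.016*a,.018])[0].astype(int); t=tile(c,(u[0]-19,u[1]-19,u[0]+19,u[1]+19))
# sub-pixel back edge: half-way red/cork hue crossing per row
G=cv2.cvtColor(c['image'],cv2.COLOR_RGB2HSV)[...,0].astype(float)
y0,y1=t[:,1].min()+4,t[:,1].max()-3; E=[]
for y in range(y0,y1+1):
    x1=t[t[:,1]==y][:,0].max(); E.append((x1+.5,y))
W=onz(c,np.array(E),.018)[:,:2]; q=np.array([(( w-bay)@n,(w-bay)@a) for w in W])*1000
k=np.polyfit(q[:,1],q[:,0],1); print('back edge s at lat -17:',np.polyval(k,-17),'skew',-k[0],'-> centre',np.polyval(k,-17)+25)
r=cv2.minAreaRect(onz(c,t,.018)[:,:2].astype(np.float32)*1000); print(r,rel(np.array(r[0])/1000))
for nm,uv,z in (('pot',(266.5,301),.045),('counters',(361,281),.024),('die',(334,168),.024),('compass',(279,178),.016),('goblin',(229,235),.03)): pass
ims=[]
for nm in('top','scene'):
    c=cam(nm); u=proj(c,np.r_[bay-.04*n,.01])[0].astype(int); ims.append(cv2.resize(c['image'][u[1]-(45 if nm=='top' else 35):u[1]+45,u[0]-60:u[0]+60],None,fx=5,fy=5,interpolation=cv2.INTER_CUBIC))
cv2.imwrite('pics/l7.png',cv2.cvtColor(cv2.resize(np.vstack(ims),None,fx=.7,fy=.7),cv2.COLOR_RGB2BGR))
E
```

```text
time: 19.5
can scene [ 3.6 -8.4] 0.007 0.0002 0.105
can top [  4.5 -13.3] 0.006 -0.0001 0.106
back edge s at lat -17: -79.07107516837955 skew 0.03323653856801297 -> centre -54.07107516837955
((491.68023681640625, 63.706050872802734), (48.2625846862793, 39.75212860107422), 7.513169765472412) [-59.3 -19.1]
```

View pics/l7.png

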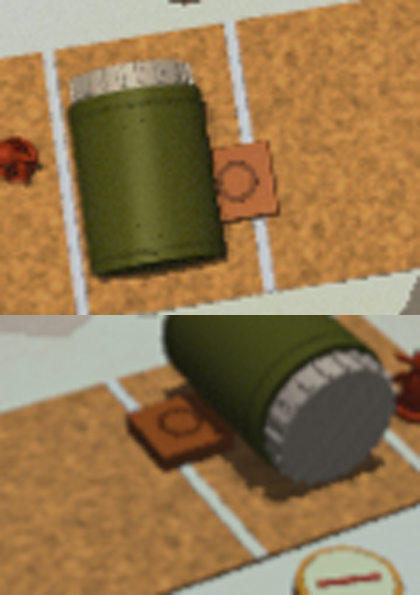

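The tile is flat and touching, with an axis distance of 58.1 mm against a nominal 58. The canister is about 4 mm off centre, inside ±15 mm. Before handing in I'll check the bystanders against the first picture.

```bash
python3 - <<'E'
from h import *
for nm,it in (('top',{'pot':(266,301),'counters':(361,281),'die':(334,168),'compass':(279,178),'goblin':(229,235)}),('scene',{'pot':(356,149),'counters':(271,179),'die':(334,260),'compass':(400,236),'goblin':(421,178)})):
    c=cam(nm); A=cv2.imread(f'pics/{nm}1.png'); B=cv2.cvtColor(c['image'],cv2.COLOR_RGB2BGR)
    for k,(x,y) in it.items():
        r=cv2.matchTemplate(B[y-18:y+19,x-18:x+19],A[y-11:y+12,x-11:x+12],cv2.TM_CCOEFF_NORMED); m=cv2.minMaxLoc(r); print(nm,k,np.array(m[3])-7,round(m[1],2))
robot.hand_in()
E
python3 look.py
```

```text
top pot [0 0] 0.79
top counters [1 0] 0.56
top die [0 0] 1.0
top compass [0 0] 1.0
top goblin [0 0] 0.99
scene pot [-1  0] 0.55
scene counters [0 0] 0.88
scene die [0 0] 1.0
scene compass [0 0] 1.0
scene goblin [0 0] 0.97
the job is handed in; nothing more can be done
the job is handed in; nothing more can be done
```

I rolled the canister into the bay, let go, and pushed the cedar tile up behind it as a chock. The job was handed in at about 20 s of the 67 s allowed.

**What happened:**
- **First push:** a straight push wedged, because the fingertips stuck to the canister. The wrist force reached about 72 N, under the 120 N limit, and the canister moved only about 10 mm.
- **Rolling:** I backed off and rolled it in two strokes over the top, with the fingertips following the surface. The readings taken during these strokes were at most about 25 N.
- **Tile:** the first tile push left a gap of about 1.5 mm, so I pushed again very slowly until the canister just followed the tile.

**Last checks before hand-in:**
- **Canister:** its axis is about 4 mm past the bay centre, and up to 15 mm is allowed. It covers neither line.
- **Tile:** it lies flat, with its centre about 58.1 mm from the axis against the nominal 58. That figure is good to about 1 mm, and the tile is 1–2° askew.
- **Die, compass and goblin:** no shift in either view.
- **Paint pot and counters:** they matched less well (0.55–0.88), with shifts of 0–1 pixel. I put this down to the arm's changed shadow, since the arm never went low near them, but I did not check further.

The robot was clear of everything at hand-in. I could not re-check afterwards because the cell refuses reads once the job is handed in.

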